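# Put the calibration weights away after a meter check

## Robot

A 7-joint arm with a two-finger parallel gripper is mounted at the origin on the work surface. World frame = base frame: x ahead of the robot, y to its left, z up, the work surface at z = 0. Lengths are in mm, angles in rad, forces in N, time in s.
With the tool pointing down it reaches from about 400 to 850 mm from the base axis. Payload 4.5 kg.
Tool frame: the origin (TCP) lies on the centre line of the jaws, within the pads' length; the fingertips stand 17 mm ahead of it and the grasp point (between the pads) lies 2 mm behind it (bot.tips_ahead is the z of the fingertips in the tool frame, in mm); z points along the fingers, y is the line along which they close (so a half turn about z gives the same grasp; the last joint's range is limited). The gripper opens to 88 mm and grips with 3 to 60 N. Pads are 18 mm wide; open, the fingers measure 123 mm over their backs; the gripper's body (75 mm by 187 mm) begins 45 mm behind the grasp point.
Start: joints at [-1.094, 0.689, -0.195, 1.565, 0.157, 0.902, -0.215], TCP at [267.779, 564.753, 255.743] pointing down, gripper open.
Joint ranges: [-3.01, 3.01], [-0.46, 2.08], [-1.47, 1.51], [0.13, 2.56], [-1, 4.14], [0.04, 2.09], [-2.66, 2.66]. Speed limits (rad/s): [2.57, 2.57, 3.14, 3.14, 3.14, 3.14, 3.14].

## Interface

Orientations are given as a rotation vector (axis times angle).
In Python, from rig import bot gives the robot as it stands.
- The arm moves only by the tool move_arm, never from a script. Its argument "steps" is a list of rows, each an object with "linear": the shift along the tool's x, y, z each as a share of 0.4 m, from -1 to 1, a list of three; "angular": the turn, a rotation vector about the tool's x, y, z each as a share of pi/4 rad, from -1 to 1, a list of three; "claw": the opening, from -1 (shut) to 1 (fully open). In form: [{"linear": [dx, dy, dz], "angular": [wx, wy, wz], "claw": claw}, ...]. A call has 1 to 20 rows; each row is the pose to reach, as a shift and turn from the pose commanded when the call began, along the tool's axes at that moment; what a row does not reach only later rows make up. A row lasts 1/8 s, in which the tool goes at most 62.5 mm and 10.7 degrees, less where a joint would pass 70% of its speed; a pose out of reach is approached as far as the arm can. A call with a number of a shift or a turn outside -1 to 1 is refused whole. A call with a gripper value outside its range is refused whole. The fingers move at their own pace and stop on an object; "force" is the grip in N (left out, the last holds). Time passes only in rows, so rows that repeat a pose let the fingers close. It gives the time, the measured TCP pose, the force, the opening and the grip force at its end, in the units of the state.
- bot.get_state(): the state, without advancing time (a new reading comes with each control period).
- bot.capture(name): name is "side" or "top" or "wrist"; returns (picture, depth): 384x512x3 uint8, red, green, blue; 384x512 float32, mm along the optical axis (not along the pixel's ray), 0 where there is no reading.
- bot.camera_info(name): a dict with "K" (3x3 intrinsics, pixels), "rvec" (rotation vector, rad) and "tvec" (3), from world to camera coordinates, as OpenCV has them; the wrist camera has in their place "mount" (4x4, takes a point from camera to tool coordinates, whose origin is the TCP and whose axes are the flange's). Camera axes: x right, y down, z forward; pixel columns grow to the right and rows downward; lengths in mm; the calibration is good to about 2 mm. A picture is of the moment at which its call begins: read the wrist's pose just before it. camera_info takes no time and is no camera call.
- bot.hand_in(): hands the job in; it is judged then, once.
The state is a dict: "t": time; "qpos": joint angles; "dq": joint speeds; "tau": joint torques, N m; "tcp_pos": TCP position; "tool_rot": TCP orientation; "ft_force": force on the tool from outside, world axes, zero at the start; "torque": the same for the moment, N m; "width": finger opening in mm; "gripper_force": force on a finger pad.
Only numpy, scipy, OpenCV 4.12 (cv2) and the standard library are available. Lean on these libraries where they do the work, as an engineer would, in place of code of your own. Each camera call takes 0.05 s, during which the arm holds its last target. There are 200 camera calls.

## Task

The meter check is over, so put the calibration set away: some of the crate's covered cells are already full, which can only be felt by pressing their sprung dust caps, and every knob weight must stand upright in an empty cell of its own, sunk as deep as the cap goes. Slide every slotted weight sideways onto the hanger's stem so that they lie flat in a centred stack, the widest lowest and the narrowest on top, each slot turned at least a sixth of a turn away from all the others. Leave the escapement wheel, dial window, coin gauge and gasket ring where they lie.

Things in the scene. Friction and masses are not known exactly. Their poses are not given: they have to be found in the camera images.
- crate: wooden crate, 128 (own x) by 188 (own y) by 66 mm high, origin at the centre of its underside, z up. 2 by 3 cells, 52 mm square inside, 60 mm apart, walls 8 mm. Each is covered by a grey sprung dust cap 50 mm square; all look alike. Parts are already stored under 2 or 3 of the caps, which ones is not known; at least 3 cells are empty
- cell0 (a point): cell at crate x -30, y -60 mm: centre of its raised cap's top face, 62 mm above the crate's underside, 4 mm below its rim; fixed (does not sink with the cap); axes as the crate's. Cell empty: the cap sinks 26 mm under about 1.5 N (a knob weight's own weight does it) and springs back when freed. Cell full: it stops after 2.5 mm
- cell1 (a point): cell at crate x -30, y +0 mm: centre of its raised cap's top face, 62 mm above the crate's underside, 4 mm below its rim; fixed (does not sink with the cap); axes as the crate's. Cell empty: the cap sinks 26 mm under about 1.5 N (a knob weight's own weight does it) and springs back when freed. Cell full: it stops after 2.5 mm
- cell2 (a point): cell at crate x -30, y +60 mm: centre of its raised cap's top face, 62 mm above the crate's underside, 4 mm below its rim; fixed (does not sink with the cap); axes as the crate's. Cell empty: the cap sinks 26 mm under about 1.5 N (a knob weight's own weight does it) and springs back when freed. Cell full: it stops after 2.5 mm
- cell3 (a point): cell at crate x +30, y -60 mm: centre of its raised cap's top face, 62 mm above the crate's underside, 4 mm below its rim; fixed (does not sink with the cap); axes as the crate's. Cell empty: the cap sinks 26 mm under about 1.5 N (a knob weight's own weight does it) and springs back when freed. Cell full: it stops after 2.5 mm
- cell4 (a point): cell at crate x +30, y +0 mm: centre of its raised cap's top face, 62 mm above the crate's underside, 4 mm below its rim; fixed (does not sink with the cap); axes as the crate's. Cell empty: the cap sinks 26 mm under about 1.5 N (a knob weight's own weight does it) and springs back when freed. Cell full: it stops after 2.5 mm
- cell5 (a point): cell at crate x +30, y +60 mm: centre of its raised cap's top face, 62 mm above the crate's underside, 4 mm below its rim; fixed (does not sink with the cap); axes as the crate's. Cell empty: the cap sinks 26 mm under about 1.5 N (a knob weight's own weight does it) and springs back when freed. Cell full: it stops after 2.5 mm
- weight0_mid (a point): steel knob weight, 0.3 kg, 66 mm tall, upright: round body 42 mm across, 34 mm high; neck 14 mm across; round knob on top 24 mm across, 14 mm tall. Point: on its axis, 33 mm above its underside, 26 mm below the knob's centre; z up. May be absent. In an empty cell it sinks until this point is 69 mm above the crate's underside; on a full one it stops 23 mm higher
- weight1_mid (a point): steel knob weight, 0.3 kg, 66 mm tall, upright: round body 42 mm across, 34 mm high; neck 14 mm across; round knob on top 24 mm across, 14 mm tall. Point: on its axis, 33 mm above its underside, 26 mm below the knob's centre; z up. May be absent. In an empty cell it sinks until this point is 69 mm above the crate's underside; on a full one it stops 23 mm higher
- weight2_mid (a point): steel knob weight, 0.3 kg, 66 mm tall, upright: round body 42 mm across, 34 mm high; neck 14 mm across; round knob on top 24 mm across, 14 mm tall. Point: on its axis, 33 mm above its underside, 26 mm below the knob's centre; z up. May be absent. In an empty cell it sinks until this point is 69 mm above the crate's underside; on a full one it stops 23 mm higher
- disc_wide_mid (a point): steel slotted weight, a flat disc 66 mm across and 12 mm thick, about 0.26 kg, lying flat. A radial slot 12 mm wide runs from the rim along its own +x to the centre and ends 4 mm beyond it. This point is on its axis, half-way up; +x points out through the slot, z up. May be absent
- disc_wide_slot (a point): point in the slot of disc_wide, 25 mm from the disc's centre along its +x, half-way up
- disc_middle_mid (a point): steel slotted weight, a flat disc 58 mm across and 12 mm thick, about 0.2 kg, lying flat. A radial slot 12 mm wide runs from the rim along its own +x to the centre and ends 4 mm beyond it. This point is on its axis, half-way up; +x points out through the slot, z up. May be absent
- disc_middle_slot (a point): point in the slot of disc_middle, 25 mm from the disc's centre along its +x, half-way up
- disc_narrow_mid (a point): steel slotted weight, a flat disc 50 mm across and 12 mm thick, about 0.15 kg, lying flat. A radial slot 12 mm wide runs from the rim along its own +x to the centre and ends 4 mm beyond it. This point is on its axis, half-way up; +x points out through the slot, z up. May be absent
- disc_narrow_slot (a point): point in the slot of disc_narrow, 25 mm from the disc's centre along its +x, half-way up
- seat (a point): weight hanger on a fixed round block (60 mm across, 14 mm high): a round seat 40 mm across, top 22 mm above the bench, with an upright stem 6 mm thick at its centre. The stem's head, 14 mm across (underside 46, top 51 mm above the seat), keeps discs from being dropped over it. Point: centre of the seat's top face, on the stem's axis; z up
- escapement: brass escapement wheel, 62 mm across, 12 mm high at the arbor, lying on the bench; not part of the job; origin at the centre of its underside
- dial_window: round glass dial window, 72 mm across, 5 mm thick, lying on the bench; not part of the job; origin at the centre of its underside
- coin_gauge: steel coin gauge plate, 55 by 110 mm, 5 mm thick, lying on the bench; not part of the job; origin at the centre of its underside
- gasket: tin gasket ring, 64 mm across, 5 mm thick, lying on the bench; not part of the job; origin at the centre of its underside

How it is judged:
By the outcome, as a careful person would: the job done as asked, in the order asked, and still so for the second after the job is handed in, with the robot touching nothing.
Of stored0, stored1, stored2, stored3, stored4, stored5 only 2 to 3 are there at a start; the rules pass over those that are not, and their reading is None.
Of weight0, weight1, weight2 only 2 to 3 are there at a start; the rules pass over those that are not, and their reading is None.
Of disc_wide, disc_middle, disc_narrow only 2 to 3 are there at a start; the rules pass over those that are not, and their reading is None.
At some moment in a run one of weight0, weight1, weight2, disc_wide, disc_middle, disc_narrow may be knocked a few centimetres aside while the robot is not near it.
It also fails if it takes over 210 s, if anything falls off the work surface, if the arm or the gripper's body presses on something with over 40 N, if the wrist force passes 120 N, or if a joint passes its speed limit or range.

## Working session

There is one attempt and no reset: what is moved stays moved. The work goes in short steps, Python scripts to look and compute and a tool call to move; the robot and the scene stay as the last step left them, time stands still between calls to the robot, and variables do not carry over. Pictures are saved under pics/ and viewed, at most 15 in all, crops included, and the job is handed in when it is done.

Besides the shell and the picture viewer there is one more tool, called after "Request:" by a JSON object that holds its "api" and its "payload", one argument or row to a line. move_arm: Moves the arm, as the interface text tells. Its arguments: {"type":"object","properties":{"steps":{"type":"array"},"force":{"type":"number"}},"required":["steps"]}

```bash
ls; mkdir -p pics; python3 - <<'E'
from rig import bot
import cv2,numpy as np
s=bot.get_state();print(s)
for n in("top","side"):
    p,d=bot.capture(n);cv2.imwrite(f"pics/{n}0.png",p[:,:,::-1]);np.savez(f"pics/{n}0.npz",p=p,d=d)
    print(n,bot.camera_info(n))
print(bot.camera_info("wrist"))
E
```

```text
pics
{'t': 0.0, 'qpos': array([-1.09420071,  0.68996301, -0.194541  ,  1.56633211,  0.1572951 ,
        0.90250723, -0.21510256]), 'dq': array([-0.00083627, -0.00181855,  0.00064528, -0.00098871,  0.00142597,
        0.00045017,  0.00209269]), 'tau': array([-6.38411802e-05, -5.27556002e+01, -1.26704168e+00, -1.53431243e+01,
       -5.26683207e-02,  6.58481134e-03,  1.73536610e-04]), 'tcp_pos': array([267.56469516, 564.16881564, 254.92696263]), 'tool_rot': array([-6.89659692e-01, -3.06466377e+00,  2.81790146e-03]), 'ft_force': array([ 0.80114138, -0.55842127, -0.19099762]), 'torque': array([-1.35090918e-03,  9.95002522e-05,  1.97096888e-02]), 'gripper_force': 0.0, 'width': 87.91977336747247}
top {'K': array([[493.57679721,   0.        , 254.88353878],
       [  0.        , 493.57679721, 189.02130829],
       [  0.        ,   0.        ,   1.        ]]), 'rvec': array([ 2.17299795, -2.11891417,  0.18233253]), 'tvec': array([  -9.92625449,  584.52984747, 1138.41451641])}
side {'K': array([[385.40778723,   0.        , 261.33127714],
       [  0.        , 385.40778723, 191.19693927],
       [  0.        ,   0.        ,   1.        ]]), 'rvec': array([ 2.2848042 , -0.22459161,  0.1060201 ]), 'tvec': array([-583.96320954,  153.63218887,  985.80065991])}
{'K': array([[271.69585891,   0.        , 254.22469768],
       [  0.        , 271.69585891, 190.60957402],
       [  0.        ,   0.        ,   1.        ]]), 'mount': array([[ 5.77069513e-04, -9.47167971e-01, -3.20737434e-01,
         8.42672944e+01],
       [ 9.99999591e-01,  7.70114659e-04, -4.75026132e-04,
        -1.40779283e+00],
       [ 6.96934137e-04, -3.20737029e-01,  9.47168028e-01,
        -1.29198113e+02],
       [ 0.00000000e+00,  0.00000000e+00,  0.00000000e+00,
         1.00000000e+00]])}
```

View pics/top0.png

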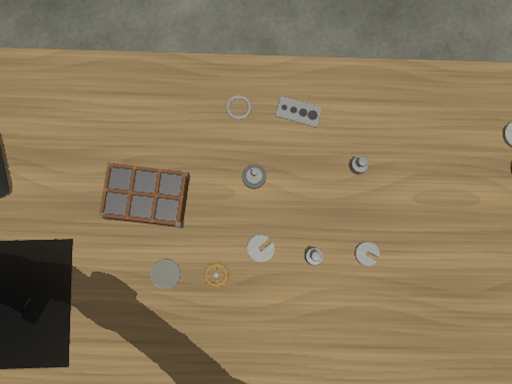

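View pics/side0.png

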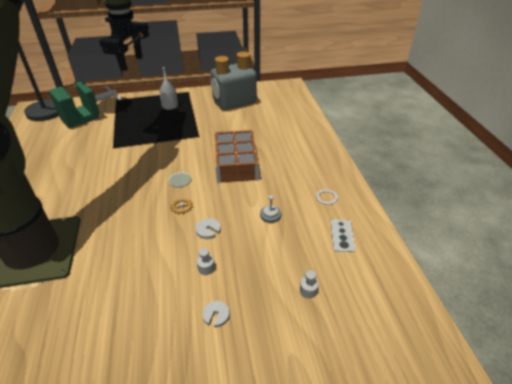

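The top view shows the crate near (145,195), the hanger at (254,176), knob weights at (315,256) and (360,164), and slotted discs at (261,248) and (368,254). The wheel, window, gauge and ring are at (216,275), (165,273), (299,112) and (239,107). The side view confirms two knobs and two discs.

```bash
cat > h.py <<'E'
from rig import bot
import cv2,numpy as np
from scipy.spatial.transform import Rotation as R
def cam(n,s=None):
    i=bot.camera_info(n)
    if n=="wrist":
        T=np.eye(4);T[:3,:3]=R.from_rotvec(s["tool_rot"]).as_matrix();T[:3,3]=s["tcp_pos"];M=T@i["mount"]
    else:
        r=R.from_rotvec(i["rvec"]).as_matrix();M=np.eye(4);M[:3,:3]=r.T;M[:3,3]=-r.T@i["tvec"]
    return i["K"],M
def ray(K,M,uv,z):
    uv=np.atleast_2d(uv).astype(float)
    d=np.c_[(uv-[K[0,2],K[1,2]])/K[0,0],np.ones(len(uv))]@M[:3,:3].T
    return M[:3,3]+d*((z-M[2,3])/d[:,2])[:,None]
def cloud(K,M,d):
    v,u=np.mgrid[:d.shape[0],:d.shape[1]]
    c=np.stack([(u-K[0,2])/K[0,0]*d,(v-K[1,2])/K[1,1]*d,d],-1)
    return c@M[:3,:3].T+M[:3,3]
def look(n):
    s=bot.get_state();p,d=bot.capture(n);K,M=cam(n,s);return s,p,d,K,M
E
python3 - <<'E'
from h import *
z=np.load("pics/top0.npz");K,M=cam("top");d=z["d"];P=cloud(K,M,d)
print("cam",M[:3,3])
for n,uv,h in [("crate",(145,195),62),("hang",(254,176),22),("w",(315,256),0),("w",(360,164),0),("disc",(261,248),12),("disc",(368,254),12),("esc",(216,275),0),("win",(165,273),0),("gauge",(299,112),0),("ring",(239,107),0)]:
    print(n,ray(K,M,uv,h).round(),P[uv[1],uv[0]].round())
for n,uv,h in [("discA",(261,248),12),("discB",(368,254),12)]:
    m=np.zeros(d.shape,bool);m[uv[1]-22:uv[1]+22,uv[0]-22:uv[0]+22]=1
    Z=P[...,2]; m&=(Z>6)&(Z<20)
    q=np.argwhere(m)[:,::-1].astype(np.float32);c,r=cv2.minEnclosingCircle(q)
    print(n,m.sum(),c,2*r,ray(K,M,c,12).round(1),"diam",2*r*d[uv[1],uv[0]]/K[0,0])
m=(P[...,2]>50);m[:,:90]=0;m[:,200:]=0;m[:150]=0;m[235:]=0
q=P[m][:,:2].astype(np.float32);print("crate",cv2.minAreaRect(q), np.percentile(P[m][:,2],[5,25,50,75,95]))
E
```

```text
cam [ 400.10950271   18.16344208 1215.46030765]
crate [[561. 263.  62.]] [560. 262.  67.]
hang [[621.   7.  22.]] [618.   8.  34.]
w [[ 430. -147.    0.]] [ 428. -137.   69.]
w [[ 663. -259.    0.]] [ 647. -243.   71.]
disc [[446. -14.  12.]] [446. -14.  -7.]
disc [[ 438. -274.   12.]] [ 438. -276.    3.]
esc [[378.  93.   0.]] [379.  93.  13.]
win [[380. 217.   0.]] [380. 216.   6.]
gauge [[ 794. -104.    0.]] [ 792. -103.    7.]
ring [[803.  50.   0.]] [804.  50.  -3.]
discA 512 (260.375, 252.5) 48.07891082763672 [[434.8 -12.6  12. ]] diam 118.31373434178172
discB 402 (372.1842041015625, 260.1842041015625) 40.516075134277344 [[ 423.  -283.9   12. ]] diam 99.08416442504415
crate ((536.1609497070312, 182.35675048828125), (393.0700988769531, 165.44967651367188), 73.18171691894531) [57.94681799 60.74920803 62.76128979 64.97884356 68.19466937]
```

```bash
cat >> h.py <<'E'
def grayblob(p,uv,rad,vmin=110,smax=60):
    "low-saturation blob nearest uv inside a window -> contour"
    hsv=cv2.cvtColor(p,cv2.COLOR_RGB2HSV);m=((hsv[...,1]<smax)&(hsv[...,2]>vmin)).astype(np.uint8)
    w=np.zeros_like(m);cv2.circle(w,tuple(int(a) for a in uv),rad,1,-1);m&=w
    c,_=cv2.findContours(m,cv2.RETR_EXTERNAL,cv2.CHAIN_APPROX_NONE)
    return max(c,key=cv2.contourArea)[:,0],m
E
python3 - <<'E'
from h import *
z=np.load("pics/top0.npz");p=z["p"];K,M=cam("top")
for n,uv in [("A",(261,248)),("B",(368,254))]:
    print(n,p[uv[1]-8,uv[0]],p[uv[1]+25,uv[0]])
    c,m=grayblob(p,uv,22)
    hull=cv2.convexHull(c);w=ray(K,M,c,12)[:,:2].astype(np.float32)
    ctr,r=cv2.minEnclosingCircle(w);e=cv2.fitEllipse(ray(K,M,hull[:,0],12)[:,:2].astype(np.float32))
    d=cv2.convexityDefects(c,cv2.convexHull(c,returnPoints=False))
    k=d[np.argmax(d[:,0,3]),0];print(n,ctr,2*r,e,"defect",w[k[2]],w[k[0]],w[k[1]],k[3]/256)
hsv=cv2.cvtColor(p,cv2.COLOR_RGB2HSV);print(hsv[180,147],hsv[168,107],hsv[195,130],hsv[150,140])
a=cv2.resize(p[150:240,90:200],None,fx=4,fy=4,interpolation=2)
b=cv2.resize(p[225:275,235:400],None,fx=4,fy=4,interpolation=2)
o=np.zeros((360+200,660,3),np.uint8);o[:360,:440]=a;o[360:]=b
cv2.imwrite("pics/crop1.png",o[:,:,::-1])
E
```

```text
A [166 165 160] [155 132  96]
A (446.09747314453125, -12.60262393951416) 67.61668395996094 ((445.7752380371094, -12.354244232177734), (66.17298889160156, 67.35166931152344), 124.41568756103516) defect [445.48828    -6.6033883] [458.44354  -42.744087] [472.6641   -30.312214] 14.72265625
B [161 161 156] [149 126  91]
B (438.4333190917969, -272.207275390625) 59.675262451171875 ((438.6904296875, -272.1390686035156), (58.20347213745117, 59.34537887573242), 64.21025085449219) defect [ 437.4076  -266.55865] [ 418.83768 -293.0712 ] [ 433.42407 -300.5808 ] 13.41796875
[  8   9 117] [ 14 128 131] [ 13 131 132] [ 19  99 155]
```

View pics/crop1.png

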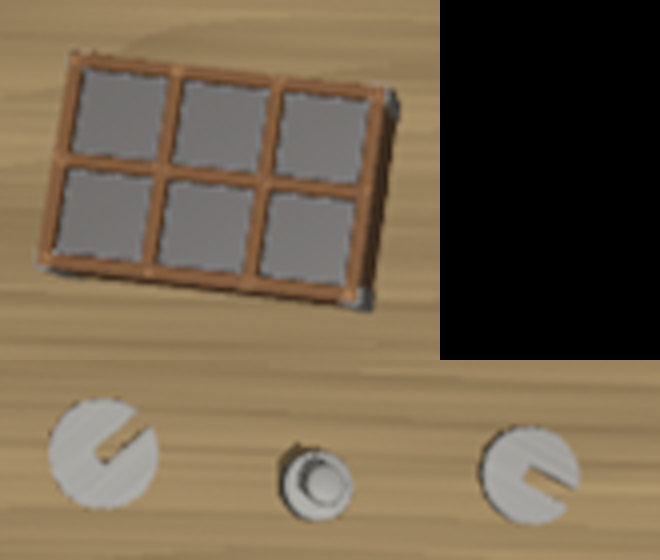

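Disc A is the wide one (66 mm) and B the middle one (58 mm); there is no narrow disc. The crop shows the six caps and a slot pointing right and up on A, right and down on B. Next I measure the caps, weights and hanger.

```bash
cat >> h.py <<'E'
def knob(p,K,M,uv,rad=22):pass
def goto(pos,ang=None,s=None):
    "shares for a target TCP pos and tool-x heading ang (deg, world) with tool pointing down, from the *measured* pose"
    s=s or bot.get_state();r=R.from_rotvec(s["tool_rot"])
    lin=r.inv().apply(np.array(pos)-s["tcp_pos"])/400
    out=[lin.round(4)]
    if ang is not None:
        a=np.radians(ang);x=np.array([np.cos(a),np.sin(a),0]);z=np.array([0,0,-1.])
        g=R.from_matrix(np.c_[x,np.cross(z,x),z]);out.append(((r.inv()*g).as_rotvec()/(np.pi/4)).round(4))
    return out
def head(s):
    x=R.from_rotvec(s["tool_rot"]).as_matrix()[:,0];return np.degrees(np.arctan2(x[1],x[0]))
E
python3 - <<'E'
from h import *
z=np.load("pics/top0.npz");p=z["p"];K,M=cam("top")
hsv=cv2.cvtColor(p,cv2.COLOR_RGB2HSV);m=((hsv[...,1]<60)).astype(np.uint8);w=np.zeros_like(m);w[155:235,95:195]=1;m&=w
m=cv2.morphologyEx(m,cv2.MORPH_OPEN,np.ones((5,5)))
n,l,st,c=cv2.connectedComponentsWithStats(m)
for i in range(1,n):
    if st[i,4]>150: 
        u=np.argwhere(l==i)[:,::-1].astype(np.float32);r=cv2.minAreaRect(u);print(st[i,4],ray(K,M,c[i],62)[0].round(1),ray(K,M,r[0],62)[0].round(1),np.array(r[1])*1150/493)
# hanger block + weights bodies
for n,uv,h,rad in [("hang",(254,176),22,14),("w0",(315,256),34,14),("w1",(360,164),34,14)]:
    for vm in (60,110,150):
        c,_=grayblob(p,uv,rad,vm,45);q=ray(K,M,c,h)[:,:2].astype(np.float32);print(n,vm,cv2.minEnclosingCircle(q))
s=bot.get_state();print(head(s))
E
```

```text
435 [599.  325.4  62. ] [599.2 325.7  62. ] [48.68619718 49.20139564]
449 [594.  265.6  62. ] [593.7 265.6  62. ] [49.47551472 49.47551472]
450 [588.7 205.9  62. ] [588.6 205.9  62. ] [49.97419334 49.20139564]
461 [539.6 330.9  62. ] [539.4 330.9  62. ] [50.14290665 50.80268601]
458 [534.3 271.1  62. ] [534.2 270.9  62. ] [50.23178812 49.97419334]
464 [528.9 211.2  62. ] [528.7 211.2  62. ] [50.14291109 50.80268601]
hang 60 ((620.4188232421875, 8.26849365234375), 29.1190185546875)
hang 110 ((622.080810546875, 8.409132957458496), 28.63772964477539)
hang 150 ((621.9248046875, 8.030656814575195), 18.140369415283203)
w0 60 ((429.3708190917969, -139.34780883789062), 20.670249938964844)
w0 110 ((429.0474548339844, -139.8663787841797), 20.3028507232666)
w0 150 ((428.82379150390625, -140.88255310058594), 19.451051712036133)
w1 60 ((654.896484375, -249.06544494628906), 23.576040267944336)
w1 110 ((656.6102294921875, -251.45895385742188), 20.75258445739746)
w1 150 ((654.04443359375, -250.16415405273438), 17.94459342956543)
154.63683898446618
```

```bash
python3 - <<'E'
from h import *
print(goto([539.6,330.9,88],174.9))
E
```

```text
[array([-0.8643, -0.2351,  0.418 ]), array([-2.100e-03, -2.000e-04, -4.503e-01])]
```

Request:
{"api": "move_arm", "payload": {
  "steps": [
    {"linear": [-0.864, -0.235, 0.2], "angular": [-0.002, 0, -0.45], "claw": -1},
    {"linear": [-0.864, -0.235, 0.2], "angular": [-0.002, 0, -0.45], "claw": -1},
    {"linear": [-0.864, -0.235, 0.2], "angular": [-0.002, 0, -0.45], "claw": -1},
    {"linear": [-0.864, -0.235, 0.2], "angular": [-0.002, 0, -0.45], "claw": -1},
    {"linear": [-0.864, -0.235, 0.2], "angular": [-0.002, 0, -0.45], "claw": -1},
    {"linear": [-0.864, -0.235, 0.2], "angular": [-0.002, 0, -0.45], "claw": -1},
    {"linear": [-0.864, -0.235, 0.2], "angular": [-0.002, 0, -0.45], "claw": -1},
    {"linear": [-0.864, -0.235, 0.418], "angular": [-0.002, 0, -0.45], "claw": -1},
    {"linear": [-0.864, -0.235, 0.418], "angular": [-0.002, 0, -0.45], "claw": -1},
    {"linear": [-0.864, -0.235, 0.418], "angular": [-0.002, 0, -0.45], "claw": -1},
    {"linear": [-0.864, -0.235, 0.418], "angular": [-0.002, 0, -0.45], "claw": -1},
    {"linear": [-0.864, -0.235, 0.418], "angular": [-0.002, 0, -0.45], "claw": -1}
  ],
  "force": 20
}}

```text
t: 1.6
tcp_pos: [540.5, 332.7, 90.2]
tool_rot: [0.14, 3.136, 0.006]
ft_force: [0.5, 1.1, -0.5]
width: 0.6
gripper_force: 0.0
```

Request:
{"api": "move_arm", "payload": {
  "steps": [
    {"linear": [0, 0, 0.02], "angular": [0, 0, 0], "claw": -1},
    {"linear": [0, 0, 0.028], "angular": [0, 0, 0], "claw": -1},
    {"linear": [0, 0, 0.033], "angular": [0, 0, 0], "claw": -1},
    {"linear": [0, 0, 0.037], "angular": [0, 0, 0], "claw": -1},
    {"linear": [0, 0, 0.04], "angular": [0, 0, 0], "claw": -1},
    {"linear": [0, 0, 0.04], "angular": [0, 0, 0], "claw": -1}
  ]
}}

```text
t: 2.35
tcp_pos: [539.8, 331.7, 72.5]
tool_rot: [0.14, 3.138, 0.002]
ft_force: [0.3, 0.1, 0.8]
width: 0.4
gripper_force: 0.2
```

Request:
{"api": "move_arm", "payload": {
  "steps": [
    {"linear": [0, 0, 0.01], "angular": [0, 0, 0], "claw": -1},
    {"linear": [0, 0, 0.02], "angular": [0, 0, 0], "claw": -1},
    {"linear": [0, 0, 0.02], "angular": [0, 0, 0], "claw": -1}
  ]
}}

```text
t: 2.72
tcp_pos: [539.6, 331.7, 64.1]
tool_rot: [-0.14, -3.138, -0.002]
ft_force: [0.6, 0.2, 0.2]
width: 0.4
gripper_force: 0.3
```

Request:
{"api": "move_arm", "payload": {
  "steps": [
    {"linear": [0, 0, -0.07], "angular": [0, 0, 0], "claw": -1},
    {"linear": [0, 0, -0.07], "angular": [0, 0, 0], "claw": -1},
    {"linear": [0, -0.15, -0.07], "angular": [0, 0, 0], "claw": -1},
    {"linear": [0, -0.15, -0.07], "angular": [0, 0, 0], "claw": -1},
    {"linear": [0, -0.15, -0.045], "angular": [0, 0, 0], "claw": -1},
    {"linear": [0, -0.15, -0.035], "angular": [0, 0, 0], "claw": -1},
    {"linear": [0, -0.15, -0.028], "angular": [0, 0, 0], "claw": -1},
    {"linear": [0, -0.15, -0.022], "angular": [0, 0, 0], "claw": -1},
    {"linear": [0, -0.15, -0.022], "angular": [0, 0, 0], "claw": -1}
  ]
}}

```text
t: 3.85
tcp_pos: [534.3, 272.4, 73.1]
tool_rot: [0.14, 3.138, 0.003]
ft_force: [-0.3, 0.2, 0.2]
width: 0.4
gripper_force: 0.2
```

Request:
{"api": "move_arm", "payload": {
  "steps": [
    {"linear": [0, 0, 0.01], "angular": [0, 0, 0], "claw": -1},
    {"linear": [0, 0, 0.02], "angular": [0, 0, 0], "claw": -1},
    {"linear": [0, 0, 0.02], "angular": [0, 0, 0], "claw": -1}
  ]
}}

```text
t: 4.22
tcp_pos: [534.4, 272.0, 64.9]
tool_rot: [0.14, 3.138, 0.002]
ft_force: [0.8, 0.9, 0.1]
width: 0.4
gripper_force: 0.3
```

```bash
python3 - <<'E'
from h import *
s=bot.get_state();print(s["tcp_pos"],s["ft_force"],s["qpos"])
print(goto([429-60,-140,190],180),goto([429-60,-140,190],0))
E
```

```text
[534.41003369 271.95843531  64.92513917] [0.82020116 0.86758006 0.0888591 ] [-0.41018297  0.93214198 -0.242259    1.76644842  0.41698514  0.49268011
  0.55309327]
[array([ 0.3199, -1.0622, -0.3142]), array([ 0.0018,  0.0002, -0.1138])] [array([ 0.3199, -1.0622, -0.3142]), array([ 3.0000e-04, -2.7000e-03,  3.8862e+00])]
```

Request:
{"api": "move_arm", "payload": {
  "steps": [
    {"linear": [0, 0, -0.15], "angular": [0, 0, 0], "claw": -1},
    {"linear": [0, 0, -0.31], "angular": [0, 0, 0], "claw": 0.3},
    {"linear": [0.17, -1, -0.31], "angular": [0, 0, 0], "claw": 0.3},
    {"linear": [0.17, -1, -0.31], "angular": [0, 0, 0], "claw": 0.3},
    {"linear": [0.17, -1, -0.31], "angular": [0, 0, 0], "claw": 0.3},
    {"linear": [0.17, -1, -0.31], "angular": [0, 0, 0], "claw": 0.3},
    {"linear": [0.17, -1, -0.31], "angular": [0, 0, 0], "claw": 0.3},
    {"linear": [0.17, -1, -0.31], "angular": [0, 0, 0], "claw": 0.3},
    {"linear": [0.17, -1, -0.31], "angular": [0, 0, 0], "claw": 0.3},
    {"linear": [0.17, -1, -0.31], "angular": [0, 0, 0], "claw": 0.3},
    {"linear": [0.17, -1, -0.31], "angular": [0, 0, 0], "claw": 0.3}
  ]
}}

```text
t: 5.6
tcp_pos: [431.5, -119.4, 188.7]
tool_rot: [0.138, 3.137, 0.004]
ft_force: [0.9, 0.3, 0.4]
width: 57.5
gripper_force: 0.0
```

```bash
python3 - <<'E'
from h import *
s,p,d,K,M=look("wrist");print(s["tcp_pos"],head(s),s["width"]);np.savez("pics/w1.npz",p=p,d=d)
cv2.imwrite("pics/w1.png",p[:,:,::-1])
E
```

```text
[ 431.52203391 -119.40412909  188.70976103] 174.94544407430186 57.520013707308934
```

View pics/w1.png

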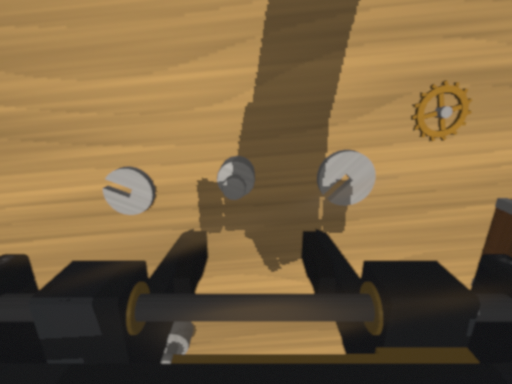

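The wrist view shows knob weight 0 at about (236,178), its knob near (231,187), with the discs at (130,191) and (347,177).

```bash
cat >> h.py <<'E'
def project(K,M,X):
    c=(np.atleast_2d(X)-M[:3,3])@M[:3,:3];return c[:,:2]/c[:,2:]*K[0,0]+[K[0,2],K[1,2]]
E
python3 - <<'E'
from h import *
s=bot.get_state();z=np.load("pics/w1.npz");p,d=z["p"],z["d"];K,M=cam("wrist",s)
print("proj",project(K,M,[[429,-140,66],[429,-140,34],[429,-140,0]]))
P=cloud(K,M,d)[150:210,205:270].reshape(-1,3);q=P[(P[:,2]>57)&(P[:,2]<75)];print(len(q),q.mean(0),np.median(q,0),np.ptp(q,0))
c,r=cv2.minEnclosingCircle(q[:,:2].astype(np.float32));print(c,r)
q=P[(P[:,2]>28)&(P[:,2]<40)];print(len(q),cv2.minEnclosingCircle(q[:,:2].astype(np.float32)))
print("knob px",ray(K,M,(231,187),64))
for n,uv in [("wide",(347,177)),("mid",(130,191))]:
    c,m=grayblob(p,uv,40,60,40);w=ray(K,M,c,12)[:,:2].astype(np.float32);print(n,cv2.minEnclosingCircle(w))
print(s["qpos"])
E
```

```text
proj [[233.45103311 189.15283979]
 [235.52022822 179.84637721]
 [237.29975645 171.84272751]]
463 [ 427.21244519 -139.47780376   65.24778315] [ 426.92195207 -139.45065026   65.78440368] [23.19936364 22.80729412 11.27626392]
(428.41265869140625, -139.8946075439453) 11.743042945861816
663 ((428.39398193359375, -139.6961669921875), 20.669206619262695)
knob px [[ 427.22651922 -142.36475782   64.        ]]
wide ((444.4317932128906, -13.834610939025879), 33.706180572509766)
mid ((437.88580322265625, -270.1466064453125), 30.360456466674805)
[ 0.41325351  0.60454501 -0.38105772  2.14608247  0.4786425   0.47057671
  1.14577433]
```

Request:
{"api": "move_arm", "payload": {
  "steps": [
    {"linear": [0.003, -0.052, 0], "angular": [0, 0, 0], "claw": 0.3},
    {"linear": [0.003, -0.052, 0.2], "angular": [0, 0, 0], "claw": 0.3},
    {"linear": [0.003, -0.052, 0.328], "angular": [0, 0, 0], "claw": 0.3},
    {"linear": [0.003, -0.052, 0.328], "angular": [0, 0, 0], "claw": 0.3},
    {"linear": [0.003, -0.052, 0.328], "angular": [0, 0, 0], "claw": 0.3},
    {"linear": [0.003, -0.052, 0.328], "angular": [0, 0, 0], "claw": -1},
    {"linear": [0.003, -0.052, 0.328], "angular": [0, 0, 0], "claw": -1},
    {"linear": [0.003, -0.052, 0.328], "angular": [0, 0, 0], "claw": -1},
    {"linear": [0.003, -0.052, 0.328], "angular": [0, 0, 0], "claw": -1},
    {"linear": [0.003, -0.052, 0.328], "angular": [0, 0, 0], "claw": -1},
    {"linear": [0.003, -0.052, 0.2], "angular": [0, 0, 0], "claw": -1},
    {"linear": [0.003, -0.052, 0], "angular": [0, 0, 0], "claw": -1},
    {"linear": [0.003, -0.052, 0], "angular": [0, 0, 0], "claw": -1}
  ],
  "force": 25
}}

```text
t: 7.28
tcp_pos: [428.6, -141.5, 191.3]
tool_rot: [0.141, 3.134, 0.002]
ft_force: [0.1, -0.2, -3.2]
width: 22.4
gripper_force: 25.0
```

```bash
python3 - <<'E'
from h import *
s=bot.get_state();print(s["tcp_pos"],s["width"],s["gripper_force"],s["ft_force"])
print(goto([539.4,330.9,188],174.9),goto([534.2,271,188]),goto([500,272,188]))
E
```

```text
[ 428.62580705 -141.48822218  191.3366263 ] 22.421933627312026 25.01171238720417 [ 0.06474641 -0.16539773 -3.24401478]
[array([-0.1695,  1.2011,  0.0108]), array([ 0.0018,  0.0055, -0.0014])] [array([-0.17  ,  1.0508,  0.0105])] [array([-0.0846,  1.0456,  0.0102])]
```

Request:
{"api": "move_arm", "payload": {
  "steps": [
    {"linear": [-0.17, 0.99, 0.01], "angular": [0, 0, 0], "claw": -1},
    {"linear": [-0.17, 0.99, 0.01], "angular": [0, 0, 0], "claw": -1},
    {"linear": [-0.17, 0.99, 0.01], "angular": [0, 0, 0], "claw": -1},
    {"linear": [-0.17, 0.99, 0.01], "angular": [0, 0, 0], "claw": -1},
    {"linear": [-0.17, 0.99, 0.01], "angular": [0, 0, 0], "claw": -1},
    {"linear": [-0.17, 0.99, 0.01], "angular": [0, 0, 0], "claw": -1},
    {"linear": [-0.17, 0.99, 0.01], "angular": [0, 0, 0], "claw": -1},
    {"linear": [-0.17, 0.99, 0.01], "angular": [0, 0, 0], "claw": -1},
    {"linear": [-0.17, 0.99, 0.01], "angular": [0, 0, 0], "claw": -1}
  ]
}}

```text
t: 8.4
tcp_pos: [530.3, 245.1, 184.3]
tool_rot: [-0.142, -3.137, 0.003]
ft_force: [0.2, 0.2, -3.2]
width: 22.6
gripper_force: 25.0
```

```bash
python3 - <<'E'
from h import *
s,p,d,K,M=look("wrist");print(s["tcp_pos"],head(s),s["width"]);np.savez("pics/w2.npz",p=p,d=d)
cv2.imwrite("pics/w2.png",p[:,:,::-1]);print(goto([539.4,330.9,92],174.9))
print(project(K,M,[[539.4,330.9,62],[534.2,271,62]]))
E
```

```text
[530.27246116 245.11512564 184.32019863] 174.8195311988308 22.600841469703774
[array([-0.0028,  0.2168,  0.2309]), array([-0.0019, -0.0015, -0.0028])]
[[343.91266633 191.84019796]
 [282.41639691 191.98373521]]
```

View pics/w2.png

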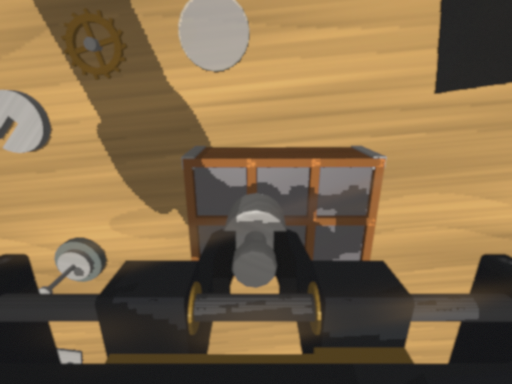

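The view shows the held weight, with the target cap at (344,192), right where I projected it.

Request:
{"api": "move_arm", "payload": {
  "steps": [
    {"linear": [-0.003, 0.217, 0], "angular": [0, 0, 0], "claw": -1},
    {"linear": [-0.003, 0.217, 0], "angular": [0, 0, 0], "claw": -1},
    {"linear": [-0.003, 0.217, 0], "angular": [0, 0, 0], "claw": -1},
    {"linear": [-0.003, 0.217, 0.1], "angular": [0, 0, 0], "claw": -1},
    {"linear": [-0.003, 0.217, 0.15], "angular": [0, 0, 0], "claw": -1},
    {"linear": [-0.003, 0.217, 0.19], "angular": [0, 0, 0], "claw": -1},
    {"linear": [-0.003, 0.217, 0.215], "angular": [0, 0, 0], "claw": -1},
    {"linear": [-0.003, 0.217, 0.225], "angular": [0, 0, 0], "claw": -1},
    {"linear": [-0.003, 0.217, 0.225], "angular": [0, 0, 0], "claw": -1}
  ]
}}

```text
t: 9.57
tcp_pos: [540.2, 333.9, 95.7]
tool_rot: [0.14, 3.138, 0.003]
ft_force: [-0.3, -0.6, -2.0]
width: 22.5
gripper_force: 25.0
```

Request:
{"api": "move_arm", "payload": {
  "steps": [
    {"linear": [0, -0.006, 0.004], "angular": [0, 0, 0], "claw": -1},
    {"linear": [0, -0.006, 0.004], "angular": [0, 0, 0], "claw": 0},
    {"linear": [0, -0.006, 0.004], "angular": [0, 0, 0], "claw": 0},
    {"linear": [0, -0.006, 0.004], "angular": [0, 0, 0], "claw": 0},
    {"linear": [0, -0.006, -0.05], "angular": [0, 0, 0], "claw": 0},
    {"linear": [0, -0.006, -0.23], "angular": [0, 0, 0], "claw": 0},
    {"linear": [0, -0.006, -0.23], "angular": [0, 0, 0], "claw": 0},
    {"linear": [0, -0.006, -0.23], "angular": [0, 0, 0], "claw": 0}
  ]
}}

```text
t: 10.58
tcp_pos: [540.0, 331.3, 188.0]
tool_rot: [0.141, 3.137, 0.004]
ft_force: [-0.5, -0.0, -0.3]
width: 43.8
gripper_force: 0.0
```

```bash
cat >> h.py <<'E'
def knobs(P,win,zb):
    "centroid of points whose height is within the knob-top band"
    Q=P[win].reshape(-1,3);q=Q[(abs(Q[:,2]-zb)<8)];return len(q),cv2.minEnclosingCircle(q[:,:2].astype(np.float32)),np.percentile(q[:,2],[10,50,90]).round(1)
E
python3 - <<'E'
from h import *
s,p,d,K,M=look("wrist");print(s["tcp_pos"],s["width"])
u=project(K,M,[539.4,330.9,102])[0].astype(int);print(u)
P=cloud(K,M,d);print(knobs(P,np.s_[u[1]-25:u[1]+25,u[0]-25:u[0]+25],100))
s,p,d,K,M=look("top");
a=cv2.resize(p[60:290,90:410],None,fx=2,fy=2);cv2.imwrite("pics/top1.png",a[:,:,::-1])
print(goto([656,-250,190],174.9))
E
```

```text
[540.01349817 331.284039   188.01863424] 43.80661925528228
[254 203]
(608, ((539.7559814453125, 331.9280090332031), 11.936575889587402), array([ 98.5, 101.7, 102.6]))
[array([-0.4205, -1.4192, -0.0101]), array([-0.0004, -0.0017, -0.0004])]
```

View pics/top1.png

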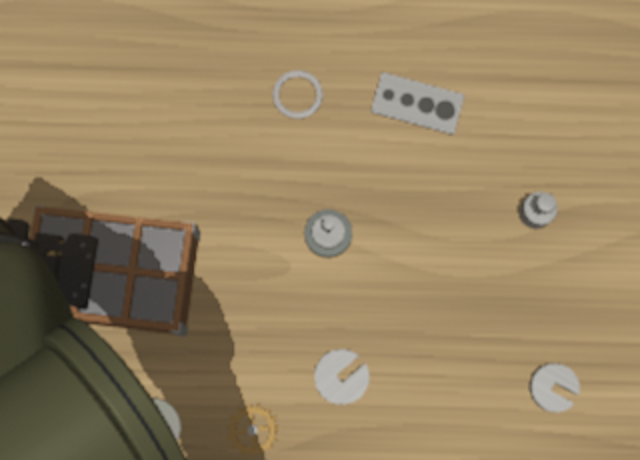

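Weight 0 has sunk: its knob top is at 102 mm. The second knob, at crop (540,208), has not moved.

Request:
{"api": "move_arm", "payload": {
  "steps": [
    {"linear": [-0.3, -1, -0.01], "angular": [0, 0, 0], "claw": 0.3},
    {"linear": [-0.3, -1, -0.01], "angular": [0, 0, 0], "claw": 0.3},
    {"linear": [-0.3, -1, -0.01], "angular": [0, 0, 0], "claw": 0.3},
    {"linear": [-0.3, -1, -0.01], "angular": [0, 0, 0], "claw": 0.3},
    {"linear": [-0.3, -1, -0.01], "angular": [0, 0, 0], "claw": 0.3},
    {"linear": [-0.3, -1, -0.01], "angular": [0, 0, 0], "claw": 0.3},
    {"linear": [-0.3, -1, -0.01], "angular": [0, 0, 0], "claw": 0.3}
  ]
}}

```text
t: 11.55
tcp_pos: [622.6, -82.2, 188.6]
tool_rot: [-0.146, -3.135, 0.0]
ft_force: [1.3, -0.4, -0.1]
width: 57.1
gripper_force: 0.0
```

Request:
{"api": "move_arm", "payload": {
  "steps": [
    {"linear": [-0.12, -0.42, 0], "angular": [0, 0, 0], "claw": 0.3},
    {"linear": [-0.12, -0.42, 0], "angular": [0, 0, 0], "claw": 0.3},
    {"linear": [-0.12, -0.42, 0], "angular": [0, 0, 0], "claw": 0.3},
    {"linear": [-0.12, -0.42, 0], "angular": [0, 0, 0], "claw": 0.3},
    {"linear": [-0.12, -0.42, 0], "angular": [0, 0, 0], "claw": 0.3}
  ]
}}

```text
t: 12.18
tcp_pos: [655.6, -248.1, 188.8]
tool_rot: [-0.139, -3.136, -0.006]
ft_force: [0.1, 0.9, 0.3]
width: 57.3
gripper_force: 0.0
```

```bash
python3 - <<'E'
from h import *
s,p,d,K,M=look("wrist");print(s["tcp_pos"],head(s))
u=project(K,M,[655,-250,66])[0].astype(int);print(u)
P=cloud(K,M,d);k=knobs(P,np.s_[u[1]-45:u[1]+45,u[0]-45:u[0]+45],66);print(k)
print(goto([*k[1][0],57],174.9))
E
```

```text
[ 655.61890653 -248.09215732  188.75295541] 174.934500296347
[253 189]
(456, ((656.0010986328125, -251.40277099609375), 11.880354881286621), array([63.4, 65.8, 66.8]))
[array([-0.0017, -0.0121,  0.3306]), array([ 0.0049, -0.0024,  0.0029])]
```

Request:
{"api": "move_arm", "payload": {
  "steps": [
    {"linear": [-0.002, -0.01, 0], "angular": [0, 0, 0], "claw": 0.3},
    {"linear": [-0.002, -0.01, 0.2], "angular": [0, 0, 0], "claw": 0.3},
    {"linear": [-0.002, -0.01, 0.33], "angular": [0, 0, 0], "claw": 0.3},
    {"linear": [-0.002, -0.01, 0.33], "angular": [0, 0, 0], "claw": 0.3},
    {"linear": [-0.002, -0.01, 0.33], "angular": [0, 0, 0], "claw": 0.3},
    {"linear": [-0.002, -0.01, 0.33], "angular": [0, 0, 0], "claw": -1},
    {"linear": [-0.002, -0.01, 0.33], "angular": [0, 0, 0], "claw": -1},
    {"linear": [-0.002, -0.01, 0.33], "angular": [0, 0, 0], "claw": -1},
    {"linear": [-0.002, -0.01, 0.33], "angular": [0, 0, 0], "claw": -1},
    {"linear": [-0.002, -0.01, 0.33], "angular": [0, 0, 0], "claw": -1},
    {"linear": [-0.002, -0.01, 0.2], "angular": [0, 0, 0], "claw": -1},
    {"linear": [-0.002, -0.01, 0], "angular": [0, 0, 0], "claw": -1},
    {"linear": [-0.002, -0.01, 0], "angular": [0, 0, 0], "claw": -1}
  ],
  "force": 25
}}

```text
t: 13.85
tcp_pos: [658.5, -254.4, 194.1]
tool_rot: [0.141, 3.132, -0.0]
ft_force: [0.1, 0.3, -3.5]
width: 22.6
gripper_force: 25.0
```

```bash
python3 - <<'E'
from h import *
s=bot.get_state();print(goto([534.2,271,188],174.9))
E
```

```text
[array([0.4279, 1.2803, 0.0126]), array([ 0.0001,  0.008 , -0.0014])]
```

Request:
{"api": "move_arm", "payload": {
  "steps": [
    {"linear": [0.32, 1, 0.01], "angular": [0, 0, 0], "claw": -1},
    {"linear": [0.32, 1, 0.01], "angular": [0, 0, 0], "claw": -1},
    {"linear": [0.32, 1, 0.01], "angular": [0, 0, 0], "claw": -1},
    {"linear": [0.32, 1, 0.01], "angular": [0, 0, 0], "claw": -1},
    {"linear": [0.32, 1, 0.01], "angular": [0, 0, 0], "claw": -1},
    {"linear": [0.32, 1, 0.01], "angular": [0, 0, 0], "claw": -1},
    {"linear": [0.32, 1, 0.01], "angular": [0, 0, 0], "claw": -1},
    {"linear": [0.32, 1, 0.01], "angular": [0, 0, 0], "claw": -1}
  ]
}}

```text
t: 14.85
tcp_pos: [562.3, 161.7, 185.7]
tool_rot: [-0.127, -3.136, -0.007]
ft_force: [0.9, -0.9, -3.9]
width: 22.6
gripper_force: 25.0
```

Request:
{"api": "move_arm", "payload": {
  "steps": [
    {"linear": [0.1, 0.28, 0], "angular": [0, 0, 0], "claw": -1},
    {"linear": [0.1, 0.28, 0], "angular": [0, 0, 0], "claw": -1},
    {"linear": [0.1, 0.28, 0], "angular": [0, 0, 0], "claw": -1},
    {"linear": [0.1, 0.28, 0], "angular": [0, 0, 0], "claw": -1},
    {"linear": [0.1, 0.28, 0], "angular": [0, 0, 0], "claw": -1}
  ]
}}

```text
t: 15.48
tcp_pos: [535.8, 268.4, 186.3]
tool_rot: [-0.145, -3.138, 0.002]
ft_force: [0.8, 0.8, -2.9]
width: 22.6
gripper_force: 25.0
```

```bash
python3 - <<'E'
from h import *
s=bot.get_state();print(goto([534.2,271,95],174.9))
E
```

```text
[array([0.0045, 0.0063, 0.2283]), array([-0.0016, -0.0004, -0.0047])]
```

Request:
{"api": "move_arm", "payload": {
  "steps": [
    {"linear": [0.004, 0.006, 0], "angular": [0, 0, 0], "claw": -1},
    {"linear": [0.004, 0.006, 0.1], "angular": [0, 0, 0], "claw": -1},
    {"linear": [0.004, 0.006, 0.15], "angular": [0, 0, 0], "claw": -1},
    {"linear": [0.004, 0.006, 0.19], "angular": [0, 0, 0], "claw": -1},
    {"linear": [0.004, 0.006, 0.215], "angular": [0, 0, 0], "claw": -1},
    {"linear": [0.004, 0.006, 0.228], "angular": [0, 0, 0], "claw": -1},
    {"linear": [0.004, 0.006, 0.228], "angular": [0, 0, 0], "claw": -1},
    {"linear": [0.004, 0.006, 0.228], "angular": [0, 0, 0], "claw": -1}
  ]
}}

```text
t: 16.48
tcp_pos: [534.2, 274.3, 96.7]
tool_rot: [0.14, 3.137, 0.004]
ft_force: [-0.6, -0.6, -2.5]
width: 22.6
gripper_force: 25.0
```

Request:
{"api": "move_arm", "payload": {
  "steps": [
    {"linear": [0, -0.007, 0.005], "angular": [0, 0, 0], "claw": -1},
    {"linear": [0, -0.007, 0.005], "angular": [0, 0, 0], "claw": -0.1},
    {"linear": [0, -0.007, 0.005], "angular": [0, 0, 0], "claw": -0.1},
    {"linear": [0, -0.007, 0.005], "angular": [0, 0, 0], "claw": -0.1},
    {"linear": [0, -0.007, -0.05], "angular": [0, 0, 0], "claw": -0.1},
    {"linear": [0, -0.007, -0.23], "angular": [0, 0, 0], "claw": -0.1},
    {"linear": [0, -0.007, -0.23], "angular": [0, 0, 0], "claw": -0.1},
    {"linear": [0, -0.007, -0.23], "angular": [0, 0, 0], "claw": -0.1}
  ]
}}

```text
t: 17.48
tcp_pos: [533.7, 270.9, 188.4]
tool_rot: [0.141, 3.137, 0.003]
ft_force: [-0.6, 0.5, 0.9]
width: 39.3
gripper_force: 0.0
```

```bash
python3 - <<'E'
from h import *
s,p,d,K,M=look("wrist");print(s["tcp_pos"],s["width"])
P=cloud(K,M,d)
for c in ([539.4,330.9,102],[534.2,271,102]):
    u=project(K,M,c)[0].astype(int);print(u,knobs(P,np.s_[u[1]-25:u[1]+25,u[0]-25:u[0]+25],100))
s=bot.get_state();print(s["qpos"])
for a in(129.2,-50.8):print(goto([446,-13,150],a))
E
```

```text
[533.71770081 270.87376671 188.38440734] 39.31237720408747
[326 203] (627, ((539.5344848632812, 331.7335205078125), 11.806875228881836), array([ 97.3, 101.7, 102.7]))
[255 204] (607, ((532.282958984375, 274.4763488769531), 11.777525901794434), array([ 98.7, 101.7, 102.7]))
[-0.31396912  0.76225596 -0.41004407  1.70916018  0.41162101  0.75684899
  0.55522921]
[array([ 0.1535, -0.7252,  0.093 ]), array([ 1.0000e-04, -8.0000e-04,  1.0148e+00])]
[array([ 0.1535, -0.7252,  0.093 ]), array([ 1.0000e-03,  1.0000e-04, -2.9852e+00])]
```

Request:
{"api": "move_arm", "payload": {
  "steps": [
    {"linear": [0.154, -0.725, 0.05], "angular": [0, 0, 1], "claw": 1},
    {"linear": [0.154, -0.725, 0.05], "angular": [0, 0, 1], "claw": 1},
    {"linear": [0.154, -0.725, 0.05], "angular": [0, 0, 1], "claw": 1},
    {"linear": [0.154, -0.725, 0.093], "angular": [0, 0, 1], "claw": 1},
    {"linear": [0.154, -0.725, 0.093], "angular": [0, 0, 1], "claw": 1},
    {"linear": [0.154, -0.725, 0.093], "angular": [0, 0, 1], "claw": 1},
    {"linear": [0.154, -0.725, 0.093], "angular": [0, 0, 1], "claw": 1},
    {"linear": [0.154, -0.725, 0.093], "angular": [0, 0, 1], "claw": 1}
  ]
}}

```text
t: 18.52
tcp_pos: [446.8, -10.5, 150.1]
tool_rot: [-1.327, -2.847, -0.004]
ft_force: [0.1, 0.3, 0.6]
width: 88.3
gripper_force: 0.0
```

```bash
cat >> h.py <<'E'
def disc(p,K,M,approx,zt,rad,vmin=60,smax=45):
    "centre (mm), diameter and slot heading (deg) of a disc whose top is at zt"
    uv=project(K,M,[*approx,zt])[0];c,m=grayblob(p,uv,rad,vmin,smax)
    w=ray(K,M,c,zt)[:,:2].astype(np.float32);ctr,r=cv2.minEnclosingCircle(w)
    d=cv2.convexityDefects(c,cv2.convexHull(c,returnPoints=False));k=d[np.argmax(d[:,0,3]),0]
    mo=(w[k[0]]+w[k[1]])/2-ctr;return uv.round(),np.round(ctr,1),round(2*r,1),np.degrees(np.arctan2(mo[1],mo[0])).round(1),np.linalg.norm(w[k[0]]-w[k[1]]).round(1),(w[k[2]]-ctr).round(1)
E
python3 - <<'E'
from h import *
s,p,d,K,M=look("wrist");print(s["tcp_pos"],head(s));np.savez("pics/w3.npz",p=p,d=d)
cv2.imwrite("pics/w3.png",p[:,:,::-1])
print(disc(p,K,M,(445,-13),12,75))
print(goto([445,-13,20],129.2))
E
```

```text
[446.83788044 -10.53737661 150.12150169] 130.03723333829956
(array([253., 185.]), array([444.6, -12.1]), 66.4, np.float64(-50.7), np.float32(22.4), array([-0.4,  5.5]))
[array([-0.002 , -0.0081,  0.3256]), array([ 0.003 , -0.0017,  0.0185])]
```

View pics/w3.png

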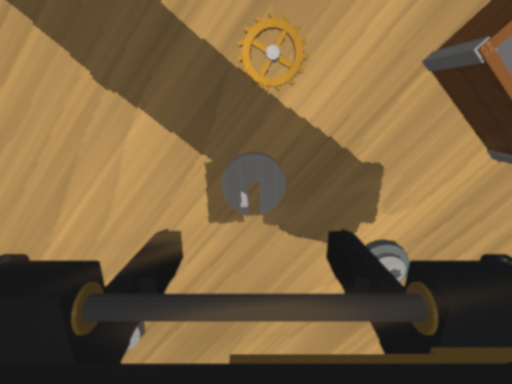

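The disc is at (253,185) with its slot pointing straight down the picture, between the fingers, as wanted.

Request:
{"api": "move_arm", "payload": {
  "steps": [
    {"linear": [0, -0.007, 0.15], "angular": [0, 0, 0.015], "claw": 1},
    {"linear": [0, -0.007, 0.28], "angular": [0, 0, 0.015], "claw": 1},
    {"linear": [0, -0.007, 0.31], "angular": [0, 0, 0.015], "claw": 1},
    {"linear": [0, -0.007, 0.325], "angular": [0, 0, 0.015], "claw": 1},
    {"linear": [0, -0.007, 0.325], "angular": [0, 0, 0.015], "claw": 1},
    {"linear": [0, -0.007, 0.325], "angular": [0, 0, 0.015], "claw": 1}
  ]
}}

```text
t: 19.32
tcp_pos: [444.9, -12.6, 19.9]
tool_rot: [1.346, 2.838, 0.006]
ft_force: [-0.2, -0.8, -0.7]
width: 88.2
gripper_force: 0.0
```

Request:
{"api": "move_arm", "payload": {
  "steps": [
    {"linear": [0, 0, 0], "angular": [0, 0, 0], "claw": -1},
    {"linear": [0, 0, 0], "angular": [0, 0, 0], "claw": -1},
    {"linear": [0, 0, 0], "angular": [0, 0, 0], "claw": -1},
    {"linear": [0, 0, 0], "angular": [0, 0, 0], "claw": -1},
    {"linear": [0, 0, -0.05], "angular": [0, 0, 0], "claw": -1},
    {"linear": [0, 0, -0.15], "angular": [0, 0, 0], "claw": -1},
    {"linear": [0, 0, -0.3], "angular": [0, 0, 0], "claw": -1},
    {"linear": [0, 0, -0.3], "angular": [0, 0, 0], "claw": -1},
    {"linear": [0, 0, -0.3], "angular": [0, 0, 0], "claw": -1}
  ],
  "force": 40
}}

```text
t: 20.45
tcp_pos: [444.5, -14.2, 141.8]
tool_rot: [1.348, 2.835, 0.006]
ft_force: [0.4, -0.7, -2.4]
width: 65.2
gripper_force: 40.0
```

```bash
python3 - <<'E'
from h import *
s,p,d,K,M=look("wrist");print(s["tcp_pos"],head(s),s["width"],s["ft_force"])
a=np.radians(-50.7);st=np.array([621.5,8]);q=st-75*np.array([np.cos(a),np.sin(a)]);print(q)
print(goto([*q,140],129.3))
cv2.imwrite("pics/w4.png",p[:,:,::-1])
print(disc(p,K,M,s["tcp_pos"][:2],s["tcp_pos"][2]-8,70))
# hanger in top view: seat disc & stem head from two heights
s,p,d,K,M=look("top");P=cloud(K,M,d);u=project(K,M,[621.5,8,73])[0].astype(int)
a=cv2.resize(p[u[1]-20:u[1]+22,u[0]-20:u[0]+22],None,fx=10,fy=10,interpolation=2);cv2.imwrite("pics/hang.png",a[:,:,::-1]);print(u)
E
```

```text
[444.52751447 -14.17540161 141.80192159] 129.12764381257477 65.19216841194779 [ 0.40210923 -0.67622016 -2.37486535]
[573.99643455  66.03801573]
[array([-0.0487,  0.3788,  0.0023]), array([ 0.0028, -0.0002, -0.0036])]
(array([257., 252.]), array([442. , -13.5]), 69.7, np.float64(-51.0), np.float32(28.2), array([-3.5,  1.5]))
[254 171]
```

View pics/w4.png

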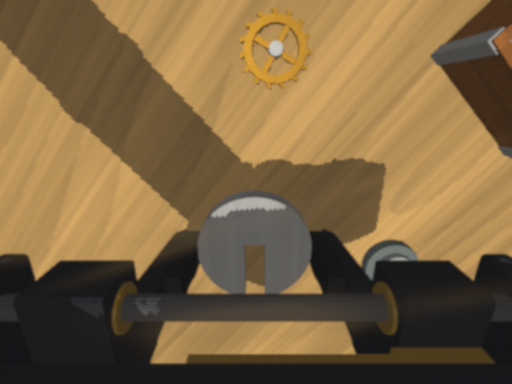

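The held disc spans columns 198–312, with its slot centred near column 255 and ending at row ~247.

View pics/hang.png

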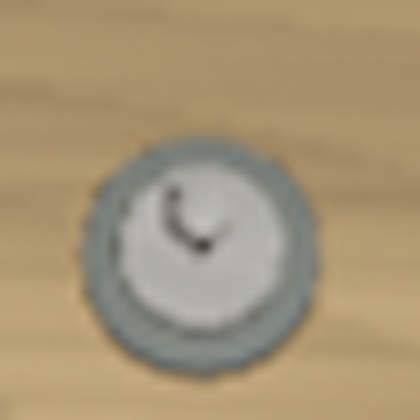

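```bash
python3 - <<'E'
from h import *
s=bot.get_state();K,M=cam("wrist",s);r=R.from_rotvec(s["tool_rot"])
for uv in [(255,246),(198,240),(312,240),(255,296),(244,290),(265,290),(244,255),(266,255)]:
    x=ray(K,M,uv,s["tcp_pos"][2]-8)[0];print(uv,r.inv().apply(x-s["tcp_pos"]).round(1))
E
```

```text
(255, 246) [ 3.6 -1.1  8. ]
(198, 240) [  7.5 -33.5   8. ]
(312, 240) [ 7.5 31.3  8. ]
(255, 296) [-31.2  -1.    8. ]
(244, 290) [-26.8  -7.7   8. ]
(265, 290) [-26.8   5.    8. ]
(244, 255) [-2.3 -7.5  8. ]
(266, 255) [-2.3  5.3  8. ]
```

```bash
python3 - <<'E'
from h import *
K,M=cam("top")
print(ray(K,M,(253.8,174.95),22),ray(K,M,(253.6,176.25),12),ray(K,M,(254.05,170.05),73))
z=np.load("pics/w2.npz");P=0
i=bot.camera_info("side");K,M=cam("side");p=np.load("pics/side0.npz")["p"]
print(project(K,M,[[622,8,73],[622,8,22]]))
u=project(K,M,[622,8,22])[0].astype(int);a=cv2.resize(p[u[1]-30:u[1]+20,u[0]-25:u[0]+25],None,fx=10,fy=10,interpolation=2);cv2.imwrite("pics/hs.png",a[:,:,::-1]);print(u)
s=bot.get_state();a=np.radians(-50.8);st=np.array([622,8]);q=st-75*np.array([np.cos(a),np.sin(a)]);print(q,goto([*q,140],129.2))
E
```

```text
[[623.29319564   8.03936911  22.        ]] [[621.87445559   8.37032473  12.        ]] [[625.51548978   8.16881684  73.        ]]
[[270.48763582 196.5932267 ]
 [270.13703967 210.20016489]]
[270 210]
[574.5978023   66.12083665] [array([-5.010e-02,  3.809e-01, -3.000e-04]), array([ 0.0008, -0.001 , -0.0008])]
```

View pics/hs.png

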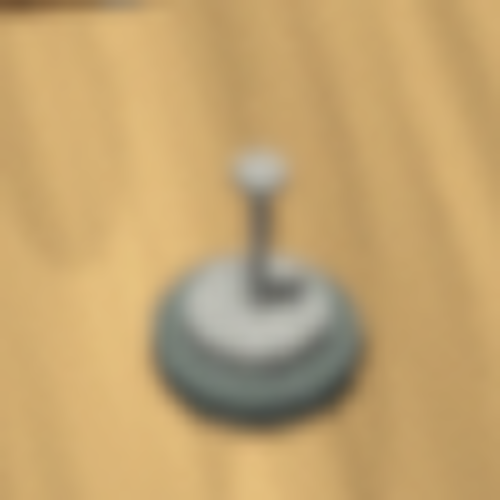

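```bash
python3 - <<'E'
from h import *
print(goto([675,-57,150],129.2))
E
```

```text
[array([-0.4473,  0.3811, -0.0256]), array([ 0.0008, -0.001 , -0.0008])]
```

Request:
{"api": "move_arm", "payload": {
  "steps": [
    {"linear": [-0.447, 0.38, -0.026], "angular": [0, 0, 0], "claw": -1},
    {"linear": [-0.447, 0.38, -0.026], "angular": [0, 0, 0], "claw": -1},
    {"linear": [-0.447, 0.38, -0.026], "angular": [0, 0, 0], "claw": -1},
    {"linear": [-0.447, 0.38, -0.026], "angular": [0, 0, 0], "claw": -1},
    {"linear": [-0.447, 0.38, -0.026], "angular": [0, 0, 0], "claw": -1},
    {"linear": [-0.447, 0.38, -0.026], "angular": [0, 0, 0], "claw": -1},
    {"linear": [-0.447, 0.38, -0.026], "angular": [0, 0, 0], "claw": -1}
  ]
}}

```text
t: 21.42
tcp_pos: [673.2, -56.0, 149.6]
tool_rot: [-1.343, -2.837, 0.001]
ft_force: [-0.1, -0.4, -2.9]
width: 65.1
gripper_force: 40.0
```

```bash
python3 - <<'E'
from h import *
s,p,d,K,M=look("wrist");print(s["tcp_pos"],head(s),s["width"])
P=cloud(K,M,d);u,v=project(K,M,[622,8,40])[0].astype(int);print(u,v,project(K,M,[622,8,73]))
Q=P[max(v-70,0):v+70,u-70:u+70].reshape(-1,3);Q=Q[np.hypot(*(Q[:,:2]-[622,8]).T)<40]
for lo,hi in((62,85),(19,27),(9,18)):
    q=Q[(Q[:,2]>lo)&(Q[:,2]<hi)];print(lo,len(q),q.mean(0).round(1),cv2.minEnclosingCircle(q[:,:2].astype(np.float32)))
a=cv2.resize(p[v-60:v+60,u-60:u+60],None,fx=5,fy=5,interpolation=2);cv2.imwrite("pics/hw.png",a[:,:,::-1])
E
```

```text
[673.161839   -55.95837117 149.63675786] 129.3186053215256 65.09713967491113
257 100 [[257.97110066 101.28062031]]
62 294 [622.4   8.1  73.1] ((622.425048828125, 8.084613800048828), 6.883716583251953)
19 1330 [622.    8.4  22.2] ((622.4226684570312, 8.162565231323242), 19.997751235961914)
9 1740 [621.6   9.   14.1] ((622.2745361328125, 8.097132682800293), 29.918607711791992)
```

View pics/hw.png

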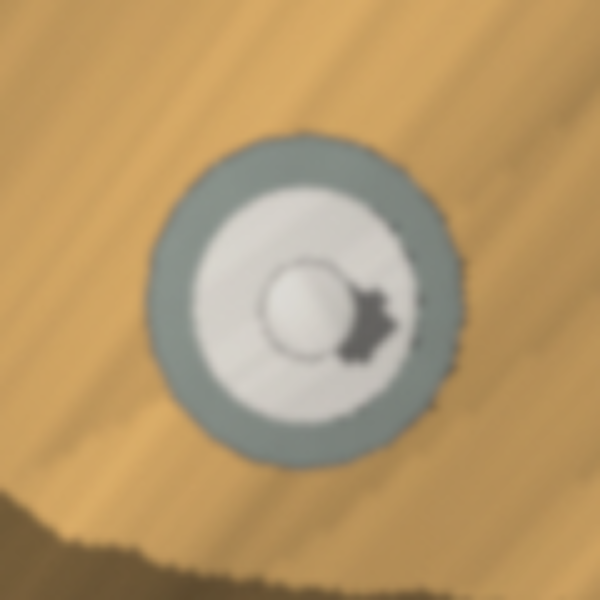

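```bash
python3 - <<'E'
from h import *
a=np.radians(-50.7);st=np.array([623,8.4]);q=st-75*np.array([np.cos(a),np.sin(a)]);print(goto([*q,150],129.3),goto([*q,46],129.3))
E
```

```text
[array([0.3923, 0.0043, 0.001 ]), array([-0.0011, -0.0021, -0.    ])] [array([0.3919, 0.0046, 0.261 ]), array([-0.0011, -0.0021, -0.    ])]
```

Request:
{"api": "move_arm", "payload": {
  "steps": [
    {"linear": [0.392, 0.004, 0], "angular": [0, 0, 0], "claw": -1},
    {"linear": [0.392, 0.004, 0], "angular": [0, 0, 0], "claw": -1},
    {"linear": [0.392, 0.004, 0], "angular": [0, 0, 0], "claw": -1},
    {"linear": [0.392, 0.004, 0], "angular": [0, 0, 0], "claw": -1},
    {"linear": [0.392, 0.004, 0.1], "angular": [0, 0, 0], "claw": -1},
    {"linear": [0.392, 0.004, 0.2], "angular": [0, 0, 0], "claw": -1},
    {"linear": [0.392, 0.004, 0.261], "angular": [0, 0, 0], "claw": -1},
    {"linear": [0.392, 0.004, 0.261], "angular": [0, 0, 0], "claw": -1},
    {"linear": [0.392, 0.004, 0.261], "angular": [0, 0, 0], "claw": -1},
    {"linear": [0.392, 0.004, 0.261], "angular": [0, 0, 0], "claw": -1}
  ]
}}

```text
t: 22.72
tcp_pos: [578.2, 66.2, 47.9]
tool_rot: [1.347, 2.836, 0.005]
ft_force: [0.1, -0.5, -3.3]
width: 65.5
gripper_force: 40.0
```

```bash
python3 - <<'E'
from h import *
s=bot.get_state();print(s["tcp_pos"],head(s),goto([623,8.4,46],129.3))
E
```

```text
[578.15305297  66.22974752  47.89829227] 129.17613371014266 [array([-0.1829, -0.0044,  0.0048]), array([ 0.0045,  0.0003, -0.0028])]
```

Request:
{"api": "move_arm", "payload": {
  "steps": [
    {"linear": [0, -0.004, 0.004], "angular": [0, 0, 0], "claw": -1},
    {"linear": [-0.04, -0.004, 0.004], "angular": [0, 0, 0], "claw": -1},
    {"linear": [-0.08, -0.004, 0.004], "angular": [0, 0, 0], "claw": -1},
    {"linear": [-0.11, -0.004, 0.004], "angular": [0, 0, 0], "claw": -1},
    {"linear": [-0.13, -0.004, 0.004], "angular": [0, 0, 0], "claw": -1},
    {"linear": [-0.13, -0.004, 0.004], "angular": [0, 0, 0], "claw": -1}
  ]
}}

```text
t: 23.48
tcp_pos: [609.0, 24.4, 44.9]
tool_rot: [-1.349, -2.837, -0.003]
ft_force: [0.2, 0.3, -2.2]
width: 65.5
gripper_force: 40.0
```

```bash
python3 - <<'E'
from h import *
s=bot.get_state();print(s["tcp_pos"],head(s),s["ft_force"],goto([623,8.4,45],129.3))
E
```

```text
[608.95557097  24.4007611   44.85125686] 129.14590907165217 [ 0.2374916   0.3101116  -2.17010053] [array([-0.0532,  0.002 , -0.0004]), array([ 0.0018, -0.001 , -0.0034])]
```

Free so far. I finish the slide, then lower.

Request:
{"api": "move_arm", "payload": {
  "steps": [
    {"linear": [-0.02, 0.002, 0], "angular": [0, 0, 0], "claw": -1},
    {"linear": [-0.04, 0.002, 0], "angular": [0, 0, 0], "claw": -1},
    {"linear": [-0.053, 0.002, 0], "angular": [0, 0, 0], "claw": -1},
    {"linear": [-0.053, 0.002, 0], "angular": [0, 0, 0], "claw": -1},
    {"linear": [-0.053, 0.002, 0.004], "angular": [0, 0, 0], "claw": -1},
    {"linear": [-0.053, 0.002, 0.007], "angular": [0, 0, 0], "claw": -1},
    {"linear": [-0.053, 0.002, 0.007], "angular": [0, 0, 0], "claw": -1}
  ]
}}

```text
t: 24.35
tcp_pos: [622.6, 9.4, 42.8]
tool_rot: [-1.347, -2.838, -0.002]
ft_force: [-2.9, -0.8, 5.1]
width: 65.4
gripper_force: 40.0
```

Request:
{"api": "move_arm", "payload": {
  "steps": [
    {"linear": [0, 0, 0], "angular": [0, 0, 0], "claw": 1},
    {"linear": [0, 0, 0], "angular": [0, 0, 0], "claw": 1},
    {"linear": [0, 0, 0], "angular": [0, 0, 0], "claw": 1},
    {"linear": [0, 0, -0.1], "angular": [0, 0, 0], "claw": 1},
    {"linear": [0, 0, -0.3], "angular": [0, 0, 0], "claw": 1},
    {"linear": [0, 0, -0.3], "angular": [0, 0, 0], "claw": 1},
    {"linear": [0, 0, -0.3], "angular": [0, 0, 0], "claw": 1}
  ]
}}

```text
t: 25.22
tcp_pos: [623.3, 8.8, 163.0]
tool_rot: [1.347, 2.836, 0.004]
ft_force: [-0.6, 0.0, 0.1]
width: 88.2
gripper_force: 0.0
```

```bash
python3 - <<'E'
from h import *
s,p,d,K,M=look("wrist");print(s["tcp_pos"],head(s),s["width"])
P=cloud(K,M,d);u,v=project(K,M,[622.4,8.1,34])[0].astype(int);print(u,v)
Q=P[max(v-70,0):v+70,u-70:u+70].reshape(-1,3);Q=Q[np.hypot(*(Q[:,:2]-[622.4,8.1]).T)<45]
for lo,hi in((62,85),(28,42)):
    q=Q[(Q[:,2]>lo)&(Q[:,2]<hi)];print(lo,len(q),np.median(q,0).round(1),cv2.minEnclosingCircle(q[:,:2].astype(np.float32)))
a=cv2.resize(p[v-70:v+70,u-70:u+70],None,fx=4,fy=4,interpolation=2);cv2.imwrite("pics/d1.png",a[:,:,::-1])
for a in(63.3,):print(goto([438.2,-271,150],a))
print(s["qpos"])
E
```

```text
[623.32728012   8.76911462 162.97277368] 129.18870014611232 88.17666737749025
254 186
62 201 [621.9   8.9  73. ] ((622.4362182617188, 8.533589363098145), 7.048654079437256)
28 2940 [617.   13.3  34.2] ((620.9542236328125, 8.861467361450195), 33.184791564941406)
[array([-0.2504, -0.7982,  0.0281]), array([-2.0000e-04, -1.2000e-03,  1.4642e+00])]
[ 0.27174041  0.87774709 -0.67550285  1.64067301  0.68018966  0.86870253
  0.0027377 ]
```

View pics/d1.png

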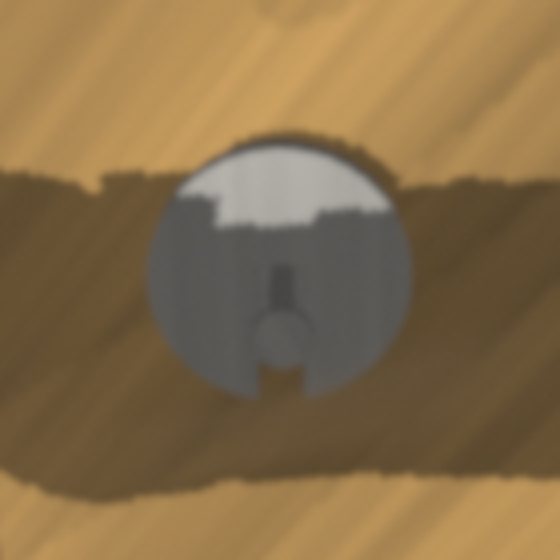

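The wide disc sits flat on the seat, top at 34 mm, with the stem in its slot at crop (283,300). Next is the middle disc.

Request:
{"api": "move_arm", "payload": {
  "steps": [
    {"linear": [-0.25, -0.798, 0], "angular": [0, 0, 1], "claw": 1},
    {"linear": [-0.25, -0.798, 0], "angular": [0, 0, 1], "claw": 1},
    {"linear": [-0.25, -0.798, 0], "angular": [0, 0, 1], "claw": 1},
    {"linear": [-0.25, -0.798, 0], "angular": [0, 0, 1], "claw": 1},
    {"linear": [-0.25, -0.798, 0.028], "angular": [0, 0, 1], "claw": 1},
    {"linear": [-0.25, -0.798, 0.028], "angular": [0, 0, 1], "claw": 1},
    {"linear": [-0.25, -0.798, 0.028], "angular": [0, 0, 1], "claw": 1}
  ]
}}

```text
t: 26.15
tcp_pos: [435.9, -271.8, 148.4]
tool_rot: [-2.332, -2.098, 0.002]
ft_force: [0.5, 0.5, -1.0]
width: 88.3
gripper_force: 0.0
```

Request:
{"api": "move_arm", "payload": {
  "steps": [
    {"linear": [0, 0, 0], "angular": [0, 0, 0.464], "claw": 1},
    {"linear": [0, 0, 0], "angular": [0, 0, 0.464], "claw": 1},
    {"linear": [0, 0, 0], "angular": [0, 0, 0.464], "claw": 1},
    {"linear": [0, 0, 0], "angular": [0, 0, 0.464], "claw": 1}
  ]
}}

```text
t: 26.65
tcp_pos: [439.1, -269.2, 150.0]
tool_rot: [-2.668, -1.655, -0.002]
ft_force: [-0.8, 0.4, 0.0]
width: 88.3
gripper_force: 0.0
```

```bash
python3 - <<'E'
from h import *
s,p,d,K,M=look("wrist");print(s["tcp_pos"],head(s),s["qpos"])
uv=project(K,M,[438,-271,12])[0].astype(int);print(uv);u,v=uv
P=cloud(K,M,d);Q=P[v-60:v+60,u-60:u+60];q=Q[(abs(Q[...,2]-12)<4)];print(len(q),cv2.minEnclosingCircle(q[:,:2].astype(np.float32)))
r=disc(p,K,M,(438,-271),12,65);print(r);print(goto([*r[1],19.5],r[3]+180))
a=cv2.resize(p[v-70:v+70,u-70:u+70],None,fx=4,fy=4,interpolation=2);cv2.imwrite("pics/m1.png",a[:,:,::-1])
E
```

```text
[ 439.14912097 -269.18530782  149.9809875 ] 63.60385836148367 [ 0.69113483  0.7340931  -0.37595044  1.98379894  0.51471101  0.51782306
 -0.51158895]
[254 185]
2064 ((438.9073791503906, -272.76055908203125), 29.337631225585938)
(array([255., 185.]), array([ 439.1, -271.6]), 58.8, np.float64(-115.8), np.float32(19.2), array([-1.5,  5.8]))
[array([-0.0054,  0.0028,  0.3264]), array([-0.001 , -0.0029, -0.0145])]
```

View pics/m1.png

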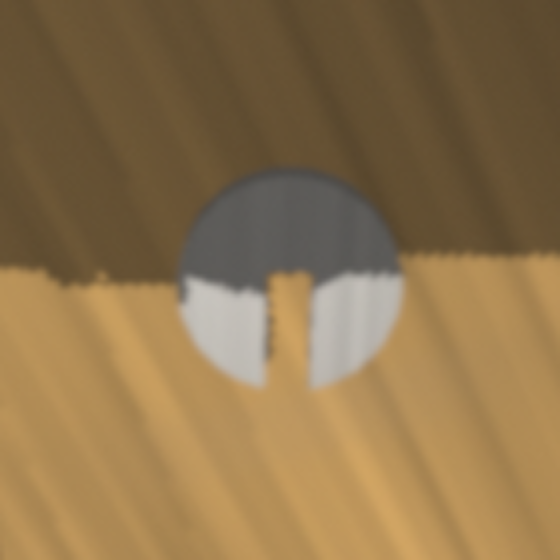

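The slot points straight down the picture (crop column 290), in line with the tool.

Request:
{"api": "move_arm", "payload": {
  "steps": [
    {"linear": [-0.006, 0.003, 0.15], "angular": [0, 0, 0], "claw": 1},
    {"linear": [-0.006, 0.003, 0.28], "angular": [0, 0, 0], "claw": 1},
    {"linear": [-0.006, 0.003, 0.31], "angular": [0, 0, 0], "claw": 1},
    {"linear": [-0.006, 0.003, 0.325], "angular": [0, 0, 0], "claw": 1},
    {"linear": [-0.006, 0.003, 0.325], "angular": [0, 0, 0], "claw": 1},
    {"linear": [-0.006, 0.003, 0.325], "angular": [0, 0, 0], "claw": 1}
  ]
}}

```text
t: 27.45
tcp_pos: [439.5, -273.4, 21.7]
tool_rot: [2.673, 1.648, 0.004]
ft_force: [0.0, -0.2, 1.0]
width: 88.1
gripper_force: 0.0
```

Request:
{"api": "move_arm", "payload": {
  "steps": [
    {"linear": [0, 0, 0], "angular": [0, 0, 0], "claw": -1},
    {"linear": [0, 0, 0], "angular": [0, 0, 0], "claw": -1},
    {"linear": [0, 0, 0], "angular": [0, 0, 0], "claw": -1},
    {"linear": [0, 0, 0], "angular": [0, 0, 0], "claw": -1},
    {"linear": [0, 0, 0], "angular": [0, 0, 0], "claw": -1},
    {"linear": [0, 0, -0.05], "angular": [0, 0, 0], "claw": -1},
    {"linear": [0, 0, -0.15], "angular": [0, 0, 0], "claw": -1},
    {"linear": [0, 0, -0.3], "angular": [0, 0, 0], "claw": -1},
    {"linear": [0, 0, -0.3], "angular": [0, 0, 0], "claw": -1},
    {"linear": [0, 0, -0.3], "angular": [0, 0, 0], "claw": -1}
  ],
  "force": 40
}}

```text
t: 28.7
tcp_pos: [437.7, -273.1, 139.6]
tool_rot: [-2.672, -1.647, -0.0]
ft_force: [-0.7, 0.3, -3.0]
width: 57.2
gripper_force: 40.0
```

```bash
python3 - <<'E'
from h import *
s,p,d,K,M=look("wrist");print(s["tcp_pos"],head(s),s["width"],s["ft_force"])
np.savez("pics/m2.npz",p=p,d=d);cv2.imwrite("pics/m2.png",p[150:320,140:380,::-1])
a=np.radians(-140.8);st=np.array([623,8.4]);q=st-75*np.array([np.cos(a),np.sin(a)]);print(q)
print(goto([*q,140],39.2))
E
```

```text
[ 437.67319455 -273.08582721  139.56965309] 63.30224808508658 57.22039718280445 [-0.72892919  0.25368912 -3.0064206 ]
[681.12083665  55.8021977 ]
[array([ 1.0077,  0.1756, -0.002 ]), array([-0.0045, -0.0006,  0.536 ])]
```

View pics/m2.png

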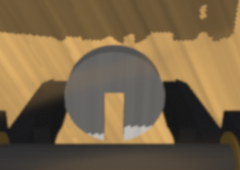

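The held disc's slot ends at about (254,243), so the disc centre is about 1.5 mm towards tool +x.

Request:
{"api": "move_arm", "payload": {
  "steps": [
    {"linear": [0.99, 0.175, 0], "angular": [0, 0, 0.536], "claw": -1},
    {"linear": [0.99, 0.175, 0], "angular": [0, 0, 0.536], "claw": -1},
    {"linear": [0.99, 0.175, 0], "angular": [0, 0, 0.536], "claw": -1},
    {"linear": [0.99, 0.175, 0], "angular": [0, 0, 0.536], "claw": -1},
    {"linear": [0.99, 0.175, 0], "angular": [0, 0, 0.536], "claw": -1},
    {"linear": [0.99, 0.175, 0], "angular": [0, 0, 0.536], "claw": -1},
    {"linear": [0.99, 0.175, 0], "angular": [0, 0, 0.536], "claw": -1},
    {"linear": [0.99, 0.175, 0], "angular": [0, 0, 0.536], "claw": -1},
    {"linear": [0.99, 0.175, 0], "angular": [0, 0, 0.536], "claw": -1}
  ]
}}

```text
t: 29.88
tcp_pos: [677.2, 47.6, 138.8]
tool_rot: [-2.96, -1.053, 0.006]
ft_force: [-0.2, -0.9, -2.3]
width: 57.4
gripper_force: 40.0
```

```bash
python3 - <<'E'
from h import *
s=bot.get_state();print(head(s),goto([681.1,55.8,58],39.2))
E
```

```text
39.16660473360733 [array([ 0.0213, -0.0095,  0.202 ]), array([-0.0019,  0.0048, -0.0007])]
```

Request:
{"api": "move_arm", "payload": {
  "steps": [
    {"linear": [0.021, -0.009, 0], "angular": [0, 0, 0], "claw": -1},
    {"linear": [0.021, -0.009, 0.1], "angular": [0, 0, 0], "claw": -1},
    {"linear": [0.021, -0.009, 0.17], "angular": [0, 0, 0], "claw": -1},
    {"linear": [0.021, -0.009, 0.2], "angular": [0, 0, 0], "claw": -1},
    {"linear": [0.021, -0.009, 0.2], "angular": [0, 0, 0], "claw": -1},
    {"linear": [0.021, -0.009, 0.2], "angular": [0, 0, 0], "claw": -1}
  ]
}}

```text
t: 30.62
tcp_pos: [684.2, 57.6, 62.3]
tool_rot: [-2.959, -1.053, -0.005]
ft_force: [0.0, 0.9, -2.0]
width: 57.3
gripper_force: 40.0
```

```bash
python3 - <<'E'
from h import *
s=bot.get_state();print(head(s),goto([622.8-1.2,8.4-.9,58],39.2))
E
```

```text
39.18327808799262 [array([-0.2006, -0.0018,  0.0102]), array([ 0.0003, -0.0045, -0.0004])]
```

Request:
{"api": "move_arm", "payload": {
  "steps": [
    {"linear": [-0.04, -0.002, 0.006], "angular": [0, 0, 0], "claw": -1},
    {"linear": [-0.08, -0.002, 0.006], "angular": [0, 0, 0], "claw": -1},
    {"linear": [-0.11, -0.002, 0.006], "angular": [0, 0, 0], "claw": -1},
    {"linear": [-0.14, -0.002, 0.006], "angular": [0, 0, 0], "claw": -1},
    {"linear": [-0.14, -0.002, 0.006], "angular": [0, 0, 0], "claw": -1},
    {"linear": [-0.14, -0.002, 0.006], "angular": [0, 0, 0], "claw": -1}
  ]
}}

```text
t: 31.38
tcp_pos: [639.9, 23.4, 58.7]
tool_rot: [-2.958, -1.054, -0.004]
ft_force: [0.2, 0.1, -2.0]
width: 57.5
gripper_force: 40.0
```

```bash
python3 - <<'E'
from h import *
s=bot.get_state();print(head(s),goto([622.8-1.2,8.4-.9,57],39.2))
E
```

```text
39.223594382586356 [array([-0.0607,  0.0018,  0.0041]), array([-0.001 , -0.0035,  0.0005])]
```

Request:
{"api": "move_arm", "payload": {
  "steps": [
    {"linear": [-0.02, 0.001, 0], "angular": [0, 0, 0], "claw": -1},
    {"linear": [-0.04, 0.001, 0], "angular": [0, 0, 0], "claw": -1},
    {"linear": [-0.058, 0.001, 0], "angular": [0, 0, 0], "claw": -1},
    {"linear": [-0.058, 0.001, 0], "angular": [0, 0, 0], "claw": -1},
    {"linear": [-0.058, 0.001, 0.005], "angular": [0, 0, 0], "claw": -1},
    {"linear": [-0.058, 0.001, 0.009], "angular": [0, 0, 0], "claw": -1},
    {"linear": [-0.058, 0.001, 0.009], "angular": [0, 0, 0], "claw": -1}
  ]
}}

```text
t: 32.25
tcp_pos: [621.5, 7.9, 54.7]
tool_rot: [-2.958, -1.054, -0.001]
ft_force: [0.1, 0.4, -2.5]
width: 56.9
gripper_force: 40.0
```

Request:
{"api": "move_arm", "payload": {
  "steps": [
    {"linear": [0, 0, 0.003], "angular": [0, 0, 0], "claw": -1},
    {"linear": [0, 0, 0.004], "angular": [0, 0, 0], "claw": -1},
    {"linear": [0, 0, 0.004], "angular": [0, 0, 0], "claw": -1}
  ]
}}

```text
t: 32.62
tcp_pos: [621.6, 7.9, 54.5]
tool_rot: [-2.959, -1.054, -0.002]
ft_force: [-3.5, 0.3, 7.2]
width: 57.3
gripper_force: 40.0
```

```bash
python3 - <<'E'
from h import *
s,p,d,K,M=look("wrist");print(s["tcp_pos"],s["ft_force"])
r=R.from_rotvec(s["tool_rot"])
print(project(K,M,[622.4,8.1,73]))
P=cloud(K,M,d);T=r.inv().apply(P.reshape(-1,3)-s["tcp_pos"]).reshape(P.shape)
m=(abs(T[...,1])<40)&(abs(T[...,0])<45)
q=P[m&(abs(P[...,2]-34)<3)];print("wide",len(q))
q=P[m&(abs(P[...,2]-46)<5)];print("mid",len(q),np.median(q,0),q.max(0),q.min(0))
E
```

```text
[621.59285723   7.88709135  54.50836469] [-3.46839272  0.31042592  7.21499482]
[[254.4472884  276.83058265]]
wide 1298
mid 6720 [627.17872596  12.61092578  46.22782158] [654.30058928  44.75348038  50.99657299] [592.72449148 -22.11602846  41.00118494]
```

In contact. I release, rise and check.

Request:
{"api": "move_arm", "payload": {
  "steps": [
    {"linear": [0, 0, 0], "angular": [0, 0, 0], "claw": 1},
    {"linear": [0, 0, 0], "angular": [0, 0, 0], "claw": 1},
    {"linear": [0, 0, 0], "angular": [0, 0, 0], "claw": 1},
    {"linear": [0, 0, -0.1], "angular": [0, 0, 0], "claw": 1},
    {"linear": [0, 0, -0.3], "angular": [0, 0, 0], "claw": 1},
    {"linear": [0, 0, -0.3], "angular": [0, 0, 0], "claw": 1},
    {"linear": [0, 0, -0.3], "angular": [0, 0, 0], "claw": 1}
  ]
}}

```text
t: 33.55
tcp_pos: [622.2, 7.6, 174.2]
tool_rot: [-2.959, -1.053, -0.005]
ft_force: [-0.6, 0.1, -1.2]
width: 88.2
gripper_force: 0.0
```

```bash
python3 - <<'E'
from h import *
s,p,d,K,M=look("wrist");print(s["tcp_pos"],head(s),s["width"])
P=cloud(K,M,d);u,v=project(K,M,[622.4,8.1,40])[0].astype(int)
Q=P[max(v-80,0):v+80,u-80:u+80].reshape(-1,3);Q=Q[np.hypot(*(Q[:,:2]-[622.4,8.1]).T)<45]
for lo,hi in((62,85),(43,50),(28,39)):
    q=Q[(Q[:,2]>lo)&(Q[:,2]<hi)];print(lo,len(q),np.percentile(q[:,2],[5,50,95]),cv2.minEnclosingCircle(q[:,:2].astype(np.float32)))
a=cv2.resize(p[v-70:v+70,u-70:u+70],None,fx=4,fy=4,interpolation=2);cv2.imwrite("pics/d2.png",a[:,:,::-1])
s,p,d,K,M=look("top");cv2.imwrite("pics/top9.png",p[:,:,::-1])
E
```

```text
[622.16648878   7.5972966  174.22911346] 39.192172203396154 88.16421106583513
62 183 [71.35329523 73.09386961 74.13574056] ((622.8784790039062, 7.853747844696045), 6.834994792938232)
43 2195 [45.0444679  46.23926928 47.31885418] ((622.0236206054688, 7.475872993469238), 29.379640579223633)
28 651 [31.69514104 34.17368784 36.04048725] ((621.2703857421875, 8.289353370666504), 33.2923698425293)
```

View pics/d2.png

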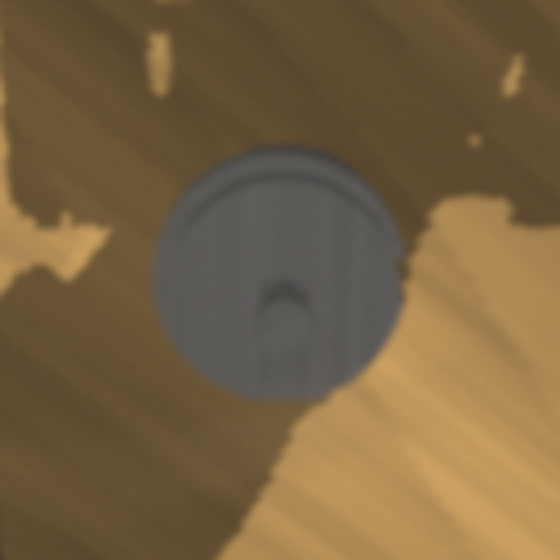

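The middle disc lies flat on the wide one, top at 46 mm, within about 1 mm of the stem axis, and the slots are 90° apart. I make one last check of the knobs, then hand in.

```bash
python3 - <<'E'
from h import *
s,p,d,K,M=look("top");P=cloud(K,M,d)
for c in ([539.6,331.8,102],[532.3,274.5,102]):
    u=project(K,M,c)[0].astype(int);print(np.median(P[u[1]-2:u[1]+3,u[0]-2:u[0]+3].reshape(-1,3),0).round(1))
print(bot.get_state()["t"]);print(bot.hand_in())
E
```

```text
[539.6 332.9 102.3]
[534.4 275.6 101.7]
33.7
the job is handed in; nothing more can be done
None
```

The job is handed in at 33.7 s: both knob weights are fully sunk in empty cells, and the wide and middle discs lie flat and centred on the hanger, wide below, with their slots 90° apart; there was no third knob weight or narrow disc, and I left the other items alone.

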